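# Slide carrier over the sill into the spill bay

## Robot

A 7-joint arm with a two-finger parallel gripper is mounted at the origin on the work surface. World frame = base frame: x ahead of the robot, y to its left, z up, the work surface at z = 0. Lengths are in m, angles in rad, forces in N, time in s.
With the tool pointing down it reaches from about 0.4 to 0.875 m from the base axis. Payload 4.4 kg.
Tool frame: the origin (TCP) lies midway between the tips of the shut fingers; the grasp point (between the pads) lies 19 mm behind it; z points along the fingers, y is the line along which they close (so a half turn about z gives the same grasp; the last joint's range is limited). The gripper opens to 85 mm and grips with 20 to 120 N. Pads are 22 mm wide; open, the fingers measure 114 mm over their backs; the gripper's body (76 mm by 85 mm) begins 54 mm behind the grasp point. The pads swing forward as they close: fully open they stand 13 mm farther back than shut.
Start: joints at [-1.259, 0.628, 0.038, 1.517, -0.027, 0.996, -0.02], TCP at [0.24, 0.604, 0.231] pointing down, gripper open.
Joint ranges: [-3.06, 3.06], [-0.37, 2.12], [-1.25, 1.32], [0.18, 2.47], [-1.1, 4.24], [0.23, 1.98], [-2.94, 2.94]. Speed limits (rad/s): [2.57, 2.57, 3.14, 3.14, 3.14, 3.14, 3.14].

## Interface

Orientations are given as a 3x3 rotation matrix whose columns are the frame's x, y, z axes.
In Python, from plant import manip gives the robot as it stands.
- The arm moves only by the shell command python3 -m pendant 'ROWS' [FORCE]. ROWS is JSON, a list of rows, each an object of numbers: "tx", "ty", "tz": the shift along the tool's x, y, z normalised to -1 to 1, where 1 is 200 mm; "wx", "wy", "wz": the turn, a rotation vector about the tool's x, y, z normalised to -1 to 1, where 1 is pi/4 rad; "claw": the gripper command: -1 is fully open, 1 is shut, values between are in proportion. A call has 1 to 8 rows; each row is the pose to reach, as a shift and turn from the pose commanded when the call began, along the tool's axes at that moment; what a row does not reach only later rows make up. A row lasts 1/12 s, in which the tool goes at most 41.7 mm and 7.16 degrees, less where a joint would pass 70% of its speed; a pose out of reach is approached as far as the arm can. A call with a number of a shift or a turn outside -1 to 1 is refused whole. A call with a gripper value outside its range is refused whole. The fingers move at their own pace and stop on an object; FORCE is the grip in N (left out, the last holds). Time passes only in rows, so rows that repeat a pose let the fingers close. It gives the time, the measured TCP pose, the force, the opening and the grip force at its end, in the units of the state.
- manip.read_state(): the state, without advancing time (a new reading comes with each control period).
- manip.capture(name): name is "scene" or "top" or "wrist"; returns a dict with "img" (400x640x3 uint8, red, green, blue), "K" (3x3 intrinsics, pixels), "k1" (the pictures are not rectified: a ray, as slopes to the right and down, at radius r is drawn at 1 + k1 r^2 times it, then the intrinsics apply), "R" (3x3) and "t" (3): a world point X has camera coordinates R X + t. Camera axes: x right, y down, z forward; pixel columns grow to the right and rows downward; lengths in m; the calibration is good to about 2 mm. A picture is of the moment at which its call begins. There is no depth.
- manip.hand_in(): hands the job in; it is judged then, once.
Trained networks look in a picture, given as the dict that the camera call returned (one of the last four; its "shot" number tells which), for a name from the list of things; names that differ only in an ending like _2 or _b are one class to them, and where a whole thing is asked for, a point or a joint stands for the part that bears it (a point fixed in the world has none). Each returns a list of dicts, best first, with "p" (0 to 1); they miss things now and then, are a little off and sometimes report something else, mostly with a low value. They report only what shows in the picture. A call takes as long as a camera call. They do not tell look-alikes from the thing itself.
- manip.search_frame(query, picture): "rect" ([left, top, width, height] in pixels, round what is visible of it).
- manip.pinpoint(query, picture): "xy" ([column, row] in pixels: a listed point, or the origin of a listed thing).
The state is a dict: "t": time; "q": joint angles; "joint_vel": joint speeds; "effort": joint torques, N m; "tcp_pos": TCP position; "ee_rot": TCP orientation; "ft_force": force on the tool from outside, world axes, zero at the start; "ft_torque": the same for the moment, N m; "gripper_width": finger opening in m; "gripper_force": force on a finger pad.
Only numpy, scipy, OpenCV 4.12 (cv2) and the standard library are available. Lean on these libraries where they do the work, as an engineer would, in place of code of your own. Each camera call takes 0.05 s, during which the arm holds its last target. There are 200 camera calls.

## Task

Put the slide carrier away in the spill bay under the clear shelf: raise its leading edge by the grip tab and set that edge on the sill, with the rear edge still resting on the bench, then push the carrier from behind over the sill until it lies flat on the deck, wholly inside between the rails, and let go of it. Do not tip it over, and leave the other things on the bench where they are.

Things in the scene. Friction and masses are not known exactly. Their poses are not given: they have to be found in the camera images.
- bay: Fixed spill bay. Origin: bench level, middle of its sill's FRONT face; x points into the bay, y left, z up. Sill: steel strip across the whole front, 8 mm thick, top 15 mm above the bench. Behind it a deck (see deck_mid). Steel side rails 36 mm high above the bench run from the sill's front face back to x = 210 mm, with a 150 mm gap between them.
- deck_mid (a point): Middle of the bay's level deck, on its top face, 9 mm above the bench; 107.5 mm behind the sill's front face. Deck is 199 mm long, from the sill's back (x = 8 mm) to a back stop 30 mm high (x = 207 mm). Axes as the bay's.
- shelf_edge (a point): Middle of the lower front edge of the fixed clear shelf over the bay, 180 mm above the bench and 15 mm in front of the sill. Shelf 130 mm deep, 260 mm wide, 8 mm thick, small boxes on it up to 215 mm high; 12 mm posts at y = -122 and 122 mm. An upright gripper strikes it: lean the tool 35 to 45 degrees, fingers pointing into the bay.
- carrier: Rigid closed grey plastic slide box, white lid, 150 mm long (x), 110 mm wide (y), 45 mm high, with an upright grip tab on the lid near the leading end. 0.3 to 0.65 kg, balanced about its middle, loose. Origin: centre of underside; x points to the leading end, y left, z up. Starts with the leading face 25 to 75 mm short of the sill, somewhat askew and off to one side.
- tab_mid (a point): Centre of the carrier's grip tab, a rigid fin 12 mm thick (y), 36 mm long (x), standing 37 mm above the lid. This point is 18.5 mm above the lid, 63.5 mm above the carrier's underside, 40 mm ahead of its middle. Axes as the carrier's.
- carrier_lead (a point): Middle of the carrier's lower LEADING edge (tab end), 75 mm ahead of the carrier's origin. Axes as the carrier's.
- carrier_tail (a point): Middle of the carrier's lower REAR edge, 150 mm behind carrier_lead. The flat rear face rises 45 mm above it. Once the middle of the carrier passes the sill this edge must come up off the bench: rubber fingertips pressed on the face and moving only level hold it down and wedge the carrier, so let the push rise about 20 mm there. Axes as the carrier's.
- dropper_a: Bystander: amber glass dropper bottle, 32 mm across, 95 mm tall, upright, loose. Origin at the centre of its underside.
- dropper_b: Bystander: second amber dropper bottle like dropper_a. Origin at the centre of its underside.
- specimen_jar: Bystander: specimen jar with white cap, 60 mm across, 70 mm tall, upright, loose. Origin at the centre of its underside.
- petri_dish: Bystander: clear closed petri dish, 90 mm across, 15 mm tall, loose. Origin at the centre of its underside.
- small_slide_box: Bystander: plain grey slide box without tab, 85 x 50 x 30 mm, loose: not the carrier. Origin at the centre of its underside.
- glove_carton: Bystander: cardboard carton 110 x 60 x 70 mm, loose. Origin at the centre of its underside.
Not all that is in view belongs to the job. Several things have the shape of the carrier; the one meant has the colours described above.

How it is judged:
By the outcome, as a careful person would: the job done as asked, in the order asked, and still so for the second after the job is handed in, with the robot touching nothing.
It also fails if it takes over 51 s, if anything falls off the work surface, if the arm or the gripper's body presses on something with over 40 N, if the wrist force passes 120 N, or if a joint passes its speed limit or range.

## Working session

There is one attempt and no reset: what is moved stays moved. The work goes in short steps, Python scripts to look and compute and a shell command to move; the robot and the scene stay as the last step left them, time stands still between calls to the robot, and variables do not carry over. Pictures are saved under pics/ and viewed, at most 10 in all, crops included, and the job is handed in when it is done.

```bash
mkdir -p pics; ls; cat > h.py <<'E'
import numpy as np, cv2
from plant import manip
def pix2ray(c,uv):
    K=np.array(c["K"]);k=c["k1"]
    d=np.array([(uv[0]-K[0,2])/K[0,0],(uv[1]-K[1,2])/K[1,1]]);s=d.copy()
    for _ in range(30): s=d/(1+k*(s@s))
    R=np.array(c["R"]);t=np.array(c["t"])
    return -R.T@t, R.T@np.array([s[0],s[1],1.])
def at_z(c,uv,z):
    o,d=pix2ray(c,uv); return o+d*(z-o[2])/d[2]
def proj(c,X):
    K=np.array(c["K"]);p=np.array(c["R"])@np.array(X)+np.array(c["t"]);s=p[:2]/p[2]
    s=s*(1+c["k1"]*(s@s)); return np.array([K[0,0]*s[0]+K[0,2],K[1,1]*s[1]+K[1,2]])
def save(c,n): cv2.imwrite(f"pics/{n}.png",c["img"][:,:,::-1])
E
python3 - <<'E'
from h import *
np.set_printoptions(precision=3,suppress=True)
Z=dict(bay=0,deck_mid=.009,shelf_edge=.18,carrier=0,tab_mid=.0635,carrier_lead=0,carrier_tail=0)
for n in ["scene","top"]:
    c=manip.capture(n);save(c,n);print(n,pix2ray(c,(320,200)))
    for q in Z:
        for r in manip.pinpoint(q,c)[:4]: print(q,r["p"],np.array(r["xy"]),at_z(c,r["xy"],Z[q]))
    for q in ["dropper_a","specimen_jar","petri_dish","small_slide_box","glove_carton"]:
        for r in manip.pinpoint(q,c)[:3]: print(q,r["p"],np.array(r["xy"]),at_z(c,r["xy"],0))
print(manip.read_state())
E
```

```text
pics
scene (array([ 1.314, -0.568,  0.843]), array([-0.654,  0.462, -0.599]))
bay 0.65 [359.1 224.1] [0.588 0.108 0.   ]
deck_mid 0.8 [381.4 213.3] [0.599 0.203 0.009]
shelf_edge 0.7 [377.5 264. ] [ 0.882 -0.098  0.18 ]
shelf_edge 0.63 [350.9 184.7] [0.584 0.068 0.18 ]
shelf_edge 0.46 [380.5 212.7] [0.742 0.044 0.18 ]
shelf_edge 0.36 [303.3 273.7] [ 0.8   -0.258  0.18 ]
carrier 0.84 [191.8 232.9] [ 0.278 -0.379 -0.   ]
carrier 0.82 [252.5 219.3] [ 0.34  -0.175  0.   ]
carrier 0.66 [240.  288.7] [ 0.599 -0.353  0.   ]
carrier 0.55 [316.6 231.7] [ 0.531 -0.032  0.   ]
tab_mid 0.85 [240.  206.2] [ 0.324 -0.206  0.064]
tab_mid 0.65 [225.7 275.2] [ 0.586 -0.38   0.064]
tab_mid 0.56 [329.8 216.5] [0.555 0.006 0.064]
carrier_lead 0.98 [230.8 222.5] [ 0.309 -0.245  0.   ]
carrier_lead 0.96 [216.  288.7] [ 0.557 -0.41   0.   ]
carrier_lead 0.73 [338.4 224.4] [0.546 0.05  0.   ]
carrier_lead 0.71 [195.4 246.8] [ 0.352 -0.394  0.   ]
carrier_tail 0.97 [298.1 242.8] [ 0.539 -0.112  0.   ]
carrier_tail 0.77 [181.1 221.5] [ 0.195 -0.388  0.   ]
carrier_tail 0.63 [267.2 292.7] [ 0.659 -0.297  0.   
[... 1456 characters left out ...]
ecimen_jar 0.84 [304.4 147.4] [0.76  0.035 0.   ]
small_slide_box 0.62 [308.4 246. ] [0.393 0.01  0.   ]
glove_carton 0.62 [215.9 171.2] [0.66  0.361 0.   ]
{'t': 1.3, 'q': array([-1.259,  0.628,  0.039,  1.517, -0.027,  0.996, -0.02 ]), 'joint_vel': array([ 0.001,  0.001,  0.001,  0.001, -0.   , -0.   , -0.   ]), 'effort': array([  0.001, -56.328,   1.226, -19.378,   0.011,   0.002,   0.   ]), 'tcp_pos': array([0.24 , 0.604, 0.231]), 'ee_rot': array([[-0.929,  0.369,  0.   ],
       [ 0.369,  0.929, -0.   ],
       [-0.   , -0.   , -1.   ]]), 'ft_force': array([ 0.762, -0.124,  1.441]), 'ft_torque': array([ 0.019,  0.045, -0.029]), 'gripper_force': 0.0, 'gripper_width': 0.08536847591626152}
```

View pictures.

View pics/scene.png

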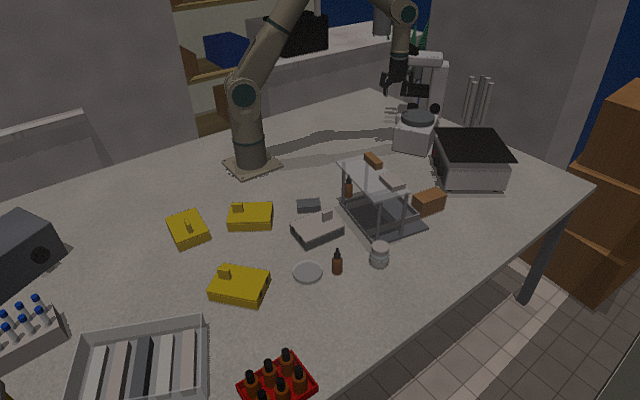

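View pics/top.png

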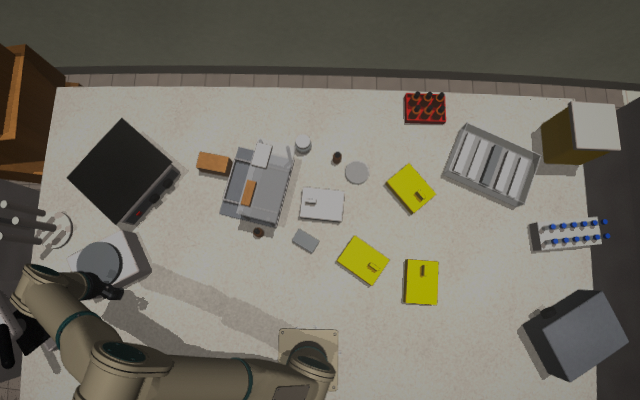

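```bash
python3 - <<'E'
import cv2,numpy as np
a=cv2.imread('pics/scene.png')[170:300,200:440];b=cv2.imread('pics/top.png')[130:270,230:450]
a=cv2.resize(a,None,fx=3.3,fy=3.3,interpolation=2);cv2.imwrite('pics/s2.png',a)
cv2.imwrite('pics/t2.png',cv2.resize(b,None,fx=3.6,fy=3.6,interpolation=2))
E
```

```text
(no output)
```

Candidates in the top view: the grey/white box (321,204), yellow boxes (410,188), (363,261) and (422,282), and the small grey box (306,241), which has no tab. The white-lidded one is the carrier. Checking that in a close crop.

View pics/t2.png

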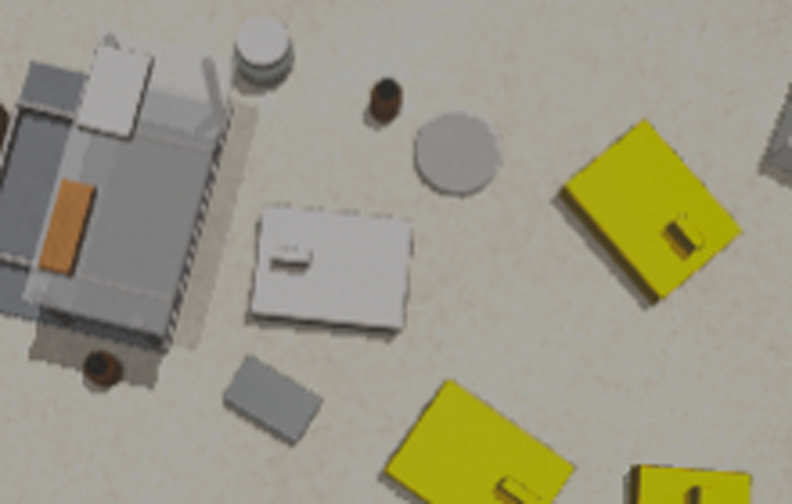

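View pics/s2.png

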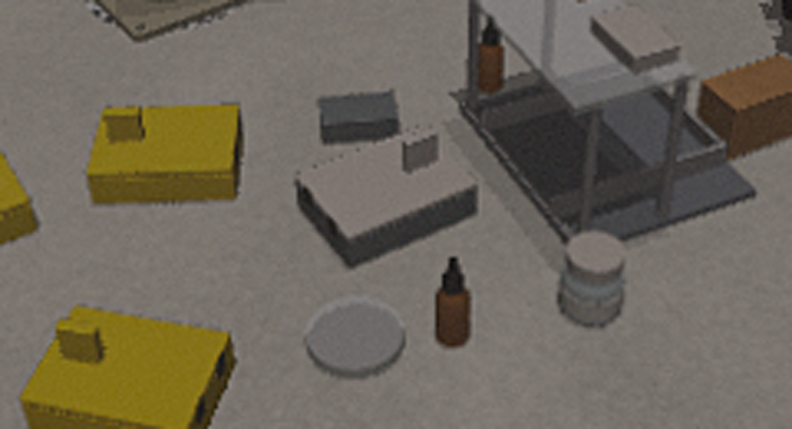

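The crops confirm it: the white-lidded box with the tab at top-view (309,202) sits in front of the sill, and the other tabbed boxes are yellow. Next I'm measuring precisely with rectified views.

```bash
cat >> h.py <<'E'
def warp(c,z,x0,x1,y0,y1,s=1000):
    # image: col = (y1-y)*s (y decreasing to the right), row=(x1-x)*s
    W,H=int((y1-y0)*s),int((x1-x0)*s)
    g=np.array([[proj(c,(x1-(r+.5)/s,y1-(q+.5)/s,z)) for q in range(W)] for r in range(H)],np.float32)
    return cv2.remap(c["img"],g[:,:,0],g[:,:,1],cv2.INTER_CUBIC)[:,:,::-1]
E
python3 - <<'E'
from h import *
np.set_printoptions(precision=3,suppress=True)
a=manip.capture("top");b=manip.capture("scene")
import pickle;pickle.dump((a,b),open('cams.pkl','wb'))
B=(.42,.72,-.14,.25)
w=[warp(a,.045,*B),warp(b,.045,*B)]
for i,m in enumerate(w):
    hs=cv2.cvtColor(m,cv2.COLOR_BGR2HSV); y0,x0=int((.72-.54)*1000),int((.25+.07)*1000)
    g=m.mean(2); print("lid",g[y0-10:y0+10,x0-10:x0+10].mean(),"bench",g[260:290,300:340].mean(), m[y0,x0],m[270,320])
t=cv2.resize(np.vstack([warp(a,.015,*B),w[1]]),None,fx=1,fy=1)
cv2.imwrite('pics/w.png',t)
E
```

```text
lid 166.1575 bench 161.24555555555554 [164 166 167] [157 167 168]
lid 118.4125 bench 109.67111111111112 [115 118 127] [107 115 120]
```

View pics/w.png

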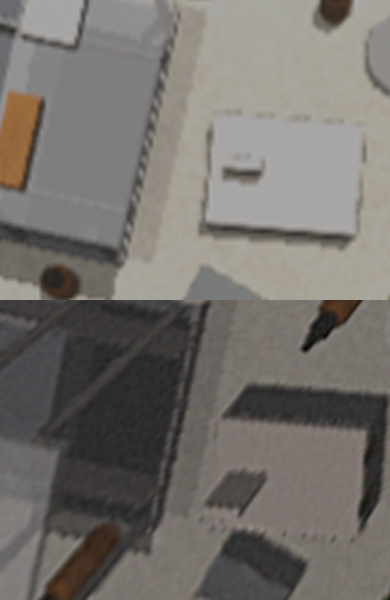

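```bash
cat >> h.py <<'E'
from scipy.spatial.transform import Rotation as Ro
def pose(yaw,lean):
    "yaw: heading of tool x (deg); lean fingers toward heading"
    a=np.radians(yaw);x=np.array([np.cos(a),np.sin(a),0]);z=np.array([0,0,-1.]);y=np.cross(z,x)
    return np.c_[x,y,z]@Ro.from_euler('y',lean,degrees=True).as_matrix()
def rows(P,R,P0=None,R0=None):
    s=manip.read_state();P0=s["tcp_pos"] if P0 is None else P0;R0=s["ee_rot"] if R0 is None else R0
    R0=np.array(R0)
    d=R0.T@(np.array(P)-P0)/.2; w=Ro.from_matrix(R0.T@R).as_rotvec()/(np.pi/4)
    return np.round(np.r_[d,w],3), "rows>=%.1f"%max(np.linalg.norm(d)*200/41.7,np.linalg.norm(w)*45/7.16)
E
python3 - <<'E'
from h import *
A=([.30,.50,.36],pose(136,0));B=([.40,.33,.40],pose(115,8));C=([.5,.15,.40],pose(98,15));D=([.54,-.03,.38],pose(80,25))
s=manip.read_state();p,r=s["tcp_pos"],s["ee_rot"]
for P,R in (A,B,C,D): print(rows(P,R,p,r)); p,r=np.array(P),R
E
```

```text
(array([-0.472, -0.373, -0.643,  0.   , -0.   ,  0.497]), 'rows>=4.2')
(array([-0.95 , -0.264, -0.2  , -0.033,  0.176,  0.466]), 'rows>=4.8')
(array([-1.017,  0.073, -0.143, -0.075,  0.154,  0.37 ]), 'rows>=4.9')
(array([-0.914,  0.073, -0.141, -0.137,  0.22 ,  0.376]), 'rows>=4.4')
```

```bash
python3 -m pendant '[{"tx":-0.47,"ty":-0.37,"tz":-0.64,"wz":0.5,"claw":-1},{"tx":-0.47,"ty":-0.37,"tz":-0.64,"wz":0.5,"claw":-1},{"tx":-0.47,"ty":-0.37,"tz":-0.64,"wz":0.5,"claw":-1},{"tx":-0.47,"ty":-0.37,"tz":-0.64,"wz":0.5,"claw":-1},{"tx":-0.47,"ty":-0.37,"tz":-0.64,"wz":0.5,"claw":-1}]'
python3 -m pendant '[{"tx":-0.95,"ty":-0.26,"tz":-0.2,"wy":0.18,"wz":0.47,"claw":-1},{"tx":-0.95,"ty":-0.26,"tz":-0.2,"wy":0.18,"wz":0.47,"claw":-1},{"tx":-0.95,"ty":-0.26,"tz":-0.2,"wy":0.18,"wz":0.47,"claw":-1},{"tx":-0.95,"ty":-0.26,"tz":-0.2,"wy":0.18,"wz":0.47,"claw":-1},{"tx":-0.95,"ty":-0.26,"tz":-0.2,"wy":0.18,"wz":0.47,"claw":-1}]'
python3 -m pendant '[{"tx":-1,"ty":0.07,"tz":-0.14,"wx":-0.07,"wy":0.15,"wz":0.37,"claw":-1},{"tx":-1,"ty":0.07,"tz":-0.14,"wx":-0.07,"wy":0.15,"wz":0.37,"claw":-1},{"tx":-1,"ty":0.07,"tz":-0.14,"wx":-0.07,"wy":0.15,"wz":0.37,"claw":-1},{"tx":-1,"ty":0.07,"tz":-0.14,"wx":-0.07,"wy":0.15,"wz":0.37,"claw":-1},{"tx":-1,"ty":0.07,"tz":-0.14,"wx":-0.07,"wy":0.15,"wz":0.37,"claw":-1}]'
python3 -m pendant '[{"tx":-0.91,"ty":0.07,"tz":-0.14,"wx":-0.14,"wy":0.22,"wz":0.38,"claw":-1},{"tx":-0.91,"ty":0.07,"tz":-0.14,"wx":-0.14,"wy":0.22,"wz":0.38,"claw":-1},{"tx":-0.91,"ty":0.07,"tz":-0.14,"wx":-0.14,"wy":0.22,"wz":0.38,"claw":-1},{"tx":-0.91,"ty":0.07,"tz":-0.14,"wx":-0.14,"wy":0.22,"wz":0.38,"claw":-1},{"tx":-0.91,"ty":0.07,"tz":-0.14,"wx":-0.14,"wy":0.22,"wz":0.38,"claw":-1},{"tx":-0.91,"ty":0.07,"tz":-0.14,"wx":-0.14,"wy":0.22,"wz":0.38,"claw":-1}]'
python3 - <<'E'
from h import *
np.set_printoptions(precision=3,suppress=True)
Z=dict(bay=0,deck_mid=.009,shelf_edge=.18,carrier=0,tab_mid=.0635,carrier_lead=0,carrier_tail=0)
s=manip.read_state();print(s["t"],s["q"],s["tcp_pos"],s["ee_rot"])
c=manip.capture("wrist");save(c,"wr1");import pickle;pickle.dump(c,open('wr1.pkl','wb'))
for q in Z:
    for r in manip.pinpoint(q,c)[:3]: print(q,r["p"],np.array(r["xy"]),at_z(c,r["xy"],Z[q]))
E
```

```text
t: 1.82
tcp_pos: [0.4348, 0.5409, 0.2599]
ee_rot: [[-0.778, 0.624, -0.072], [0.616, 0.78, 0.106], [0.122, 0.038, -0.992]]
ft_force: [1.4, 0.8, -0.2]
gripper_width: 0.0855
gripper_force: 0.0
t: 2.32
tcp_pos: [0.5904, 0.4327, 0.2642]
ee_rot: [[-0.538, 0.837, -0.102], [0.786, 0.541, 0.299], [0.305, 0.08, -0.949]]
ft_force: [-0.5, -0.7, -0.7]
gripper_width: 0.0855
gripper_force: 0.0
2.3167 [-0.54   0.705  0.034  1.316 -0.383  1.091  0.245] [0.59  0.433 0.264] [[-0.538  0.837 -0.102]
 [ 0.786  0.541  0.299]
 [ 0.305  0.08  -0.949]]$[0]: bad value
$[0]: bad value
```

View pics/wr1.png

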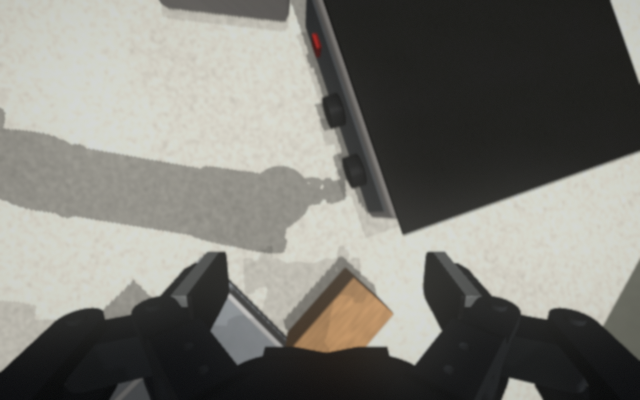

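Two calls were refused because rows need all the keys, and the other two ran from the wrong start pose. Nothing was touched. The picture shows the carton at (340,310) and the black instrument at upper right. I'm replanning from here, raising first.

```bash
python3 - <<'E'
from h import *
A=([.50,.32,.37],pose(105,20));C=([.5,.14,.40],pose(88,20));D=([.54,-.03,.38],pose(80,25))
s=manip.read_state();p,r=s["tcp_pos"],s["ee_rot"]
for P,R in (A,C,D): print(rows(P,R,p,r)); p,r=np.array(P),R
E
```

```text
(array([-0.084, -0.634, -0.634, -0.041,  0.023,  0.424]), 'rows>=4.3')
(array([-0.766, -0.233, -0.438, -0.129,  0.   ,  0.355]), 'rows>=4.4')
(array([-0.826,  0.23 , -0.194, -0.068,  0.111,  0.164]), 'rows>=4.2')
```

```bash
python3 -m pendant '[{"tx":-0.03,"ty":-0.2,"tz":-0.5,"wx":0,"wy":0,"wz":0.1,"claw":-1},{"tx":-0.08,"ty":-0.5,"tz":-0.63,"wx":-0.04,"wy":0.02,"wz":0.3,"claw":-1},{"tx":-0.08,"ty":-0.63,"tz":-0.63,"wx":-0.04,"wy":0.02,"wz":0.42,"claw":-1},{"tx":-0.08,"ty":-0.63,"tz":-0.63,"wx":-0.04,"wy":0.02,"wz":0.42,"claw":-1},{"tx":-0.08,"ty":-0.63,"tz":-0.63,"wx":-0.04,"wy":0.02,"wz":0.42,"claw":-1},{"tx":-0.08,"ty":-0.63,"tz":-0.63,"wx":-0.04,"wy":0.02,"wz":0.42,"claw":-1}]' &&
python3 -m pendant '[{"tx":-0.77,"ty":-0.23,"tz":-0.44,"wx":-0.13,"wy":0,"wz":0.36,"claw":-1},{"tx":-0.77,"ty":-0.23,"tz":-0.44,"wx":-0.13,"wy":0,"wz":0.36,"claw":-1},{"tx":-0.77,"ty":-0.23,"tz":-0.44,"wx":-0.13,"wy":0,"wz":0.36,"claw":-1},{"tx":-0.77,"ty":-0.23,"tz":-0.44,"wx":-0.13,"wy":0,"wz":0.36,"claw":-1},{"tx":-0.77,"ty":-0.23,"tz":-0.44,"wx":-0.13,"wy":0,"wz":0.36,"claw":-1}]' &&
python3 -m pendant '[{"tx":-0.83,"ty":0.23,"tz":-0.19,"wx":-0.07,"wy":0.11,"wz":0.16,"claw":-1},{"tx":-0.83,"ty":0.23,"tz":-0.19,"wx":-0.07,"wy":0.11,"wz":0.16,"claw":-1},{"tx":-0.83,"ty":0.23,"tz":-0.19,"wx":-0.07,"wy":0.11,"wz":0.16,"claw":-1},{"tx":-0.83,"ty":0.23,"tz":-0.19,"wx":-0.07,"wy":0.11,"wz":0.16,"claw":-1},{"tx":-0.83,"ty":0.23,"tz":-0.19,"wx":-0.07,"wy":0.11,"wz":0.16,"claw":-1},{"tx":-0.83,"ty":0.23,"tz":-0.19,"wx":-0.07,"wy":0.11,"wz":0.16,"claw":-1}]' &&
python3 - <<'E'
from h import *
np.set_printoptions(precision=3,suppress=True)
Z=dict(bay=0,deck_mid=.009,shelf_edge=.18,carrier=0,tab_mid=.0635,carrier_lead=0,carrier_tail=0)
s=manip.read_state();print(s["t"],s["q"],s["tcp_pos"],s["ee_rot"])
c=manip.capture("wrist");save(c,"wr2");import pickle;pickle.dump(c,open('wr2.pkl','wb'))
for q in Z:
    for r in manip.pinpoint(q,c)[:2]: print(q,r["p"],np.array(r["xy"]),at_z(c,r["xy"],Z[q]))
E
```

```text
t: 3.22
tcp_pos: [0.5004, 0.3176, 0.373]
ee_rot: [[-0.243, 0.966, -0.082], [0.909, 0.257, 0.329], [0.339, 0.005, -0.941]]
ft_force: [0.4, -0.2, 0.8]
gripper_width: 0.0855
gripper_force: 0.0
t: 3.63
tcp_pos: [0.5029, 0.1342, 0.4008]
ee_rot: [[0.04, 0.999, 0.019], [0.941, -0.044, 0.336], [0.337, 0.004, -0.942]]
ft_force: [1.6, -1.0, 0.3]
gripper_width: 0.0853
gripper_force: 0.0
t: 4.13
tcp_pos: [0.5426, -0.0349, 0.3778]
ee_rot: [[0.162, 0.984, 0.078], [0.894, -0.18, 0.41], [0.417, 0.003, -0.909]]
ft_force: [0.7, 0.0, 0.6]
gripper_width: 0.0851
gripper_force: 0.0
4.1333 [ 0.045  0.378  0.343  1.654 -0.576  1.269  0.405] [ 0.543 -0.035  0.378] [[ 0.162  0.984  0.078]
 [ 0.894 -0.18   0.41 ]
 [ 0.417  0.003 -0.909]]
bay 0.92 [331.1 169.7] [0.579 0.102 0.   ]
shelf_edge 0.89 [330.9 147.1] [0.571 0.082 0.18 ]
shelf_edge 0.63 [237.1 136.3] [0.469 0.114 0.18 ]
carrier 0.83 [323.1 252.5] [ 0.541 -0.031  0.   ]
tab_mid 0.97 [319.6 227.2] [0.543 0.005 0.064]
carrier_tail 0.91 [235.1 324.2] [ 0.386 -0.115  0.   ]
```

View pics/wr2.png

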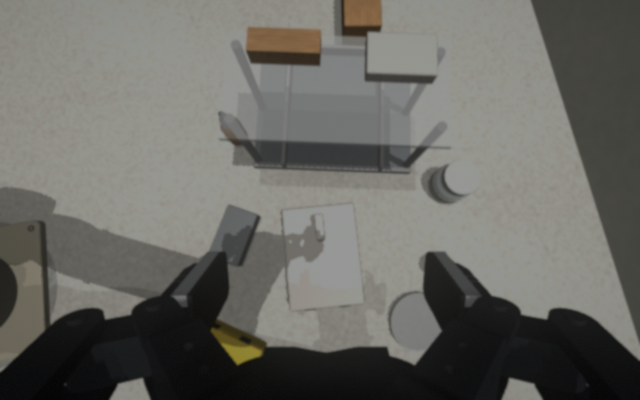

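The wrist view shows the carrier lid corners near (281,209), (354,203), (363,304), (292,310), the tab at (319,227), the sill line from (255,165) to (410,172), and the rails at about x=285 and 381.

```bash
python3 - <<'E'
from h import *
import pickle
np.set_printoptions(precision=4,suppress=True)
c=pickle.load(open('wr2.pkl','rb'));a,b=pickle.load(open('cams.pkl','rb'))
def lid(c,pts,n):
    g=cv2.cvtColor(c["img"],cv2.COLOR_RGB2GRAY)
    p=cv2.cornerSubPix(g,np.array(pts,np.float32).reshape(-1,1,2),(4,4),(-1,-1),(3,50,.01)).reshape(-1,2)
    W=np.array([at_z(c,q,.045)[:2] for q in p])
    e=[np.linalg.norm(W[i]-W[i-1]) for i in range(4)]
    x=(W[0]+W[1]-W[2]-W[3]); print(n,p.tolist(),"\n",W,"edges",np.array(e),"ctr",W.mean(0),"yaw",np.degrees(np.arctan2(x[1],x[0])))
lid(c,[(281,209),(354,203),(363,304),(292,310)],"wrist")
o=np.array([230,130])
lid(a,[o+np.array(q)/3.6 for q in [(250,316),(262,207),(412,220),(403,328)]],"top")
for cc,ps in ((c,[(255,166),(410,172)]),(a,[o+np.array((165,345))/3.6,o+np.array((230,108))/3.6])):
    W=[at_z(cc,p,.036)[:2] for p in ps];d=W[0]-W[1]; print("sill/rail front",W,np.linalg.norm(d),"bay yaw",np.degrees(np.arctan2(-d[0],d[1]))  )
E1,E2=None,None
# rectified wrist crop for the bay
w=warp(c,.015,.48,.68,.06,.26,2500);v=warp(c,.045,.47,.61,-.13,.07,2500)
import numpy as np
cv2.imwrite('pics/w2.png',cv2.resize(w,None,fx=1.1,fy=1.1))
E
```

```text
wrist [[281.297119140625, 209.3633575439453], [353.48883056640625, 203.80088806152344], [363.0430908203125, 302.2512512207031], [288.794677734375, 309.6702575683594]] 
 [[ 0.4908  0.0434]
 [ 0.5996  0.0321]
 [ 0.5852 -0.1114]
 [ 0.4781 -0.1021]] edges [0.1461 0.1094 0.1442 0.1075] ctr [ 0.5384 -0.0345] yaw 84.65599798374707
top [[297.5144348144531, 217.2176513671875], [301.7591552734375, 189.96810913085938], [343.6762390136719, 193.9078826904297], [341.2491455078125, 221.395263671875]] 
 [[ 0.4897  0.0498]
 [ 0.5877  0.0379]
 [ 0.5771 -0.1113]
 [ 0.4787 -0.104 ]] edges [0.1541 0.0987 0.1495 0.0986] ctr [ 0.5333 -0.0319] yaw 85.93684664756171
sill/rail front [array([0.4603, 0.12  ]), array([0.6976, 0.0667])] 0.24323375309855622 bay yaw 77.34951672869043
sill/rail front [array([0.4584, 0.1256]), array([0.6998, 0.0702])] 0.24767823261379698 bay yaw 77.07089399750853
```

View pics/w2.png

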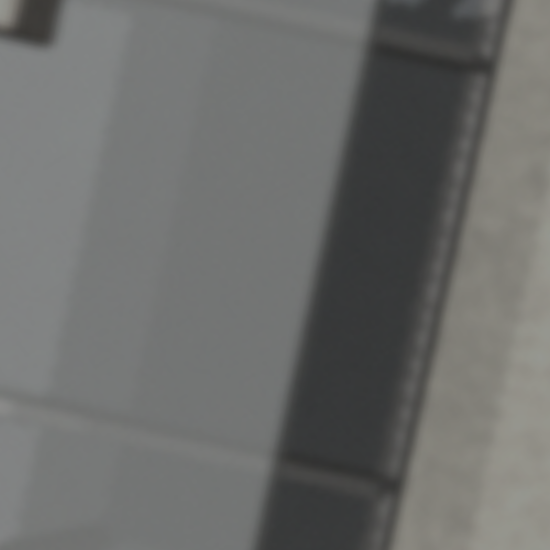

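```bash
cat >> h.py <<'E'
BO=np.array([.580,.100,0]);BY=77.3
def rz(d): return Ro.from_euler('z',d,degrees=True).as_matrix()
RB=rz(BY)
def car_pose(tail_b,yaw,pitch):
    "tail_b: tail edge mid in bay frame; yaw world; returns R,tail world"
    return rz(yaw)@Ro.from_euler('y',-pitch,degrees=True).as_matrix(), BO+RB@np.array(tail_b)
F=np.diag([1.,-1,-1])
E
cat > t1.py <<'E'
from h import *
import pickle
np.set_printoptions(precision=3,suppress=True)
c=pickle.load(open('wr2.pkl','rb'));s=manip.read_state()
o=-np.array(c["R"]).T@c["t"]; print("cam in tool",np.array(s["ee_rot"]).T@(o-s["tcp_pos"]))
C=np.array([.537,-.033,0]);R=pose(85,36)
g=C+rz(85)@[.041,0,.0635+.009]; T=g+.019*R[:,2]
pre=T-.09*R[:,2]
print("pre",pre,rows(pre,R)); print("grasp",T,rows(T,R,pre,R))
E
python3 t1.py
```

```text
cam in tool [ 0.063  0.002 -0.142]
pre [ 0.537 -0.034  0.13 ] (array([-0.546, -0.025,  1.124,  0.061,  0.248, -0.092]), 'rows>=6.0')
grasp [0.542 0.019 0.057] (array([0.  , 0.  , 0.45, 0.  , 0.  , 0.  ]), 'rows>=2.2')
```

```bash
python3 -m pendant '[{"tx":-0.48,"ty":-0.02,"tz":1.0,"wx":0.06,"wy":0.25,"wz":-0.09,"claw":-1},{"tx":-0.48,"ty":-0.02,"tz":1.0,"wx":0.06,"wy":0.25,"wz":-0.09,"claw":-1},{"tx":-0.48,"ty":-0.02,"tz":1.0,"wx":0.06,"wy":0.25,"wz":-0.09,"claw":-1},{"tx":-0.48,"ty":-0.02,"tz":1.0,"wx":0.06,"wy":0.25,"wz":-0.09,"claw":-1},{"tx":-0.48,"ty":-0.02,"tz":1.0,"wx":0.06,"wy":0.25,"wz":-0.09,"claw":-1},{"tx":-0.48,"ty":-0.02,"tz":1.0,"wx":0.06,"wy":0.25,"wz":-0.09,"claw":-1},{"tx":-0.48,"ty":-0.02,"tz":1.0,"wx":0.06,"wy":0.25,"wz":-0.09,"claw":-1}]' && python3 t1.py && python3 - <<'E'
from h import *
np.set_printoptions(precision=4,suppress=True)
c=manip.capture("wrist");save(c,"wr3")
for q,z in dict(tab_mid=.0635,carrier_lead=0,bay=0,deck_mid=.009).items():
    for r in manip.pinpoint(q,c)[:2]: print(q,r["p"],np.array(r["xy"]),at_z(c,r["xy"],z))
print("tab top expected px",proj(c,np.array([.537,-.033,0])+rz(85)@[.04,0,.082]))
E
```

```text
t: 5.12
tcp_pos: [0.5357, -0.0328, 0.154]
ee_rot: [[0.078, 0.996, 0.047], [0.804, -0.09, 0.588], [0.59, -0.008, -0.807]]
ft_force: [-0.3, -0.1, -0.0]
gripper_width: 0.0854
gripper_force: 0.0
cam in tool [ 0.226  0.004 -0.307]
pre [ 0.537 -0.034  0.13 ] (array([-0.074,  0.008,  0.094, -0.006, -0.003, -0.009]), 'rows>=0.6')
grasp [0.542 0.019 0.057] (array([0.  , 0.  , 0.45, 0.  , 0.  , 0.  ]), 'rows>=2.2')
tab_mid 0.71 [329.4 228.9] [0.5419 0.0064 0.0635]
tab_mid 0.37 [366.   73.4] [0.5904 0.153  0.0635]
bay 0.61 [357.4 157.8] [0.5808 0.0988 0.    ]
bay 0.55 [366.6  72.5] [0.6058 0.2099 0.    ]
deck_mid 0.57 [365.4  71.8] [0.6025 0.2031 0.009 ]
deck_mid 0.53 [188.9 247.2] [0.4119 0.0162 0.009 ]
tab top expected px [327.4342 221.4881]
```

View pics/wr3.png

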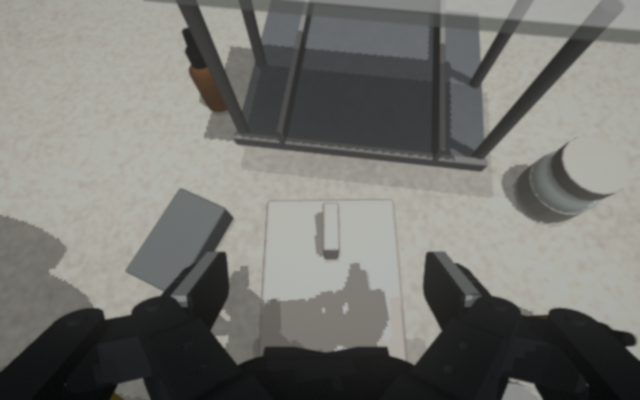

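The wrist view shows the tab top around (331,228), inside the open fingers, lid front corners at (266,200) and (394,200), and rails meeting the sill at about (284,143) and (436,158). The tab is centred, so I'm going in and refining the numbers at the same time.

```bash
python3 - <<'E'
from h import *
np.set_printoptions(precision=4,suppress=True)
c=manip.capture("wrist")
L=[at_z(c,p,.045) for p in [(266,200),(394,200)]];print("lid front",L,np.linalg.norm(L[0]-L[1]),"lead mid",(L[0]+L[1])/2)
d=L[0]-L[1];print("yaw",np.degrees(np.arctan2(-d[0],d[1])))
S=[at_z(c,p,.015) for p in [(236,141),(485,167)]];d=S[0]-S[1];print("sill",S,np.degrees(np.arctan2(-d[0],d[1])))
for z in(.036,): print("rails",[at_z(c,p,z) for p in [(284,141),(438,156)]],[at_z(c,p,z) for p in [(306,20),(436,20)]])
for n,y in(("railL",.075),("railR",-.075)): print(n,proj(c,BO+RB@[0,y,.036]),proj(c,BO+RB@[.1,y,.036]))
print("sill ends",proj(c,BO+RB@[0,.1,.015]),proj(c,BO+RB@[0,-.1,.015]))
T=np.array([.538,-.033,0])
R=pose(85,36);g=T+rz(85)@[.041,0,.0725];P=g+.019*R[:,2];print(P,rows(P,R))
E
```

```text
lid front [array([0.4945, 0.0425, 0.045 ]), array([0.6065, 0.0324, 0.045 ])] 0.11239451649245082 lead mid [0.5505 0.0374 0.045 ]
yaw 84.85133138515067
sill [array([0.4605, 0.123 , 0.015 ]), array([0.7124, 0.0701, 0.015 ])] 78.15213633622591
rails [array([0.5123, 0.1058, 0.036 ]), array([0.6582, 0.0763, 0.036 ])] [array([0.5447, 0.2618, 0.036 ]), array([0.6929, 0.249 , 0.036 ])]
railL [277.9544 131.9739] [294.5172  53.4158]
railR [431.2802 149.7776] [432.9165  68.0623]
sill ends [257.0517 140.1988] [449.5842 162.8186]
[0.5425 0.019  0.0571] (array([-0.086, -0.008,  0.57 ,  0.006, -0.   , -0.001]), 'rows>=2.8')
```

```bash
python3 -m pendant '[{"tx":-0.09,"ty":0,"tz":0.2,"wx":0,"wy":0,"wz":0,"claw":-1},{"tx":-0.09,"ty":0,"tz":0.4,"wx":0,"wy":0,"wz":0,"claw":-1},{"tx":-0.09,"ty":0,"tz":0.57,"wx":0,"wy":0,"wz":0,"claw":-1},{"tx":-0.09,"ty":0,"tz":0.57,"wx":0,"wy":0,"wz":0,"claw":-1},{"tx":-0.09,"ty":0,"tz":0.57,"wx":0,"wy":0,"wz":0,"claw":-0.3},{"tx":-0.09,"ty":0,"tz":0.57,"wx":0,"wy":0,"wz":0,"claw":0.2},{"tx":-0.09,"ty":0,"tz":0.57,"wx":0,"wy":0,"wz":0,"claw":0.6},{"tx":-0.09,"ty":0,"tz":0.57,"wx":0,"wy":0,"wz":0,"claw":1}]' 60 &&
python3 -m pendant '[{"tx":0,"ty":0,"tz":0,"wx":0,"wy":0,"wz":0,"claw":1},{"tx":0,"ty":0,"tz":0,"wx":0,"wy":0,"wz":0,"claw":1},{"tx":0,"ty":0,"tz":0,"wx":0,"wy":0,"wz":0,"claw":1},{"tx":0,"ty":0,"tz":0,"wx":0,"wy":0,"wz":0,"claw":1},{"tx":0,"ty":0,"tz":0,"wx":0,"wy":0,"wz":0,"claw":1},{"tx":0,"ty":0,"tz":0,"wx":0,"wy":0,"wz":0,"claw":1}]'
```

```text
t: 6.08
tcp_pos: [0.5439, 0.0168, 0.0562]
ee_rot: [[0.073, 0.996, 0.056], [0.806, -0.092, 0.585], [0.587, 0.003, -0.809]]
ft_force: [-0.8, -0.3, 0.2]
gripper_width: 0.0389
gripper_force: 0.0
t: 6.58
tcp_pos: [0.5432, 0.0177, 0.0557]
ee_rot: [[0.074, 0.996, 0.055], [0.805, -0.092, 0.586], [0.589, 0.001, -0.808]]
ft_force: [-0.5, -2.6, 5.1]
gripper_width: 0.0113
gripper_force: 59.4
```

```bash
cat > t2.py <<'E'
from h import *
import json
np.set_printoptions(precision=3,suppress=True)
s=manip.read_state();R0=np.array(s["ee_rot"]);p0=np.array(s["tcp_pos"])
yaw=np.degrees(np.arctan2(R0[1,0],R0[0,0]));g=p0-.019*R0[:,2]
C=g-rz(yaw)@[.041,0,0];C[2]=0;tail=C-rz(yaw)@[.075,0,0]
print("yaw",yaw,"C",C)
Rc=rz(yaw); json.dump(dict(Rg=(Rc.T@R0).tolist(),pg=(Rc.T@(p0-tail)).tolist(),tail=tail.tolist(),yaw=yaw),open('g.json','w'))
b=RB.T@(tail-BO);print("tail in bay",b,"lead",RB.T@(tail+rz(yaw)@[.15,0,0]-BO))
for th in (5,10):
    Rn=rz(yaw)@Ro.from_euler('y',-th,degrees=True).as_matrix()
    print(th,rows(tail+Rn@(Rc.T@(p0-tail)),Rn@Rc.T@R0,p0,R0))
E
python3 t2.py
```

```text
yaw 84.77993931995796 C [ 0.538 -0.034  0.   ]
tail in bay [-0.215  0.001  0.   ] lead [-0.066  0.021  0.   ]
5 (array([ 0.01 ,  0.   , -0.06 , -0.   ,  0.111,  0.   ]), 'rows>=0.7')
10 (array([ 0.016,  0.   , -0.12 ,  0.   ,  0.222,  0.   ]), 'rows>=1.4')
```

```bash
python3 -m pendant '[{"tx":0.005,"ty":0,"tz":-0.03,"wx":0,"wy":0.055,"wz":0,"claw":1},{"tx":0.01,"ty":0,"tz":-0.06,"wx":0,"wy":0.11,"wz":0,"claw":1},{"tx":0.013,"ty":0,"tz":-0.09,"wx":0,"wy":0.166,"wz":0,"claw":1},{"tx":0.016,"ty":0,"tz":-0.12,"wx":0,"wy":0.222,"wz":0,"claw":1},{"tx":0.016,"ty":0,"tz":-0.12,"wx":0,"wy":0.222,"wz":0,"claw":1},{"tx":0.016,"ty":0,"tz":-0.12,"wx":0,"wy":0.222,"wz":0,"claw":1}]' && python3 - <<'E'
from h import *
import pickle
np.set_printoptions(precision=4,suppress=True)
s=manip.read_state();print(s["t"],s["tcp_pos"],s["ft_force"],s["ft_torque"],s["gripper_width"])
c=manip.capture("wrist");save(c,"wr4");pickle.dump(c,open('wr4.pkl','wb'))
sc=manip.capture("scene")
for cc in(c,sc):
  for q,z in dict(tab_mid=.09,carrier_lead=.026,carrier_tail=0,bay=0).items():
    for r in manip.pinpoint(q,cc)[:2]: print(q,r["p"],np.array(r["xy"]),at_z(cc,r["xy"],z))
E
```

```text
t: 7.08
tcp_pos: [0.5419, 0.0068, 0.0764]
ee_rot: [[0.064, 0.996, 0.066], [0.691, -0.092, 0.717], [0.72, -0.0, -0.694]]
ft_force: [-1.1, 1.2, 2.6]
gripper_width: 0.0113
gripper_force: 59.3
7.0833 [0.5419 0.0068 0.0764] [-1.0698  1.1689  2.6399] [-0.6953  0.0613  0.0079] 0.011266817394491431
tab_mid 0.71 [324.8 286.2] [ 0.5403 -0.0105  0.09  ]
carrier_lead 0.41 [405.8   2.1] [0.6584 0.3102 0.026 ]
bay 0.82 [358.9 183.4] [0.578  0.0967 0.    ]
tab_mid 0.81 [223.8 271.9] [ 0.5963 -0.3856  0.09  ]
tab_mid 0.69 [236.2 205.1] [ 0.344  -0.2263  0.09  ]
carrier_lead 0.91 [227.2 221.6] [ 0.3279 -0.2634  0.026 ]
carrier_lead 0.9 [194.2 245. ] [ 0.3713 -0.3993  0.026 ]
carrier_tail 0.95 [267.7 291.5] [ 0.6557 -0.2932 -0.    ]
carrier_tail 0.94 [298.3 244.4] [ 0.5455 -0.1157  0.    ]
bay 0.94 [355.4 226.4] [ 0.5895  0.0903 -0.    ]
bay 0.24 [296.4 244.9] [ 0.5437 -0.1219 -0.    ]
```

View pics/wr4.png

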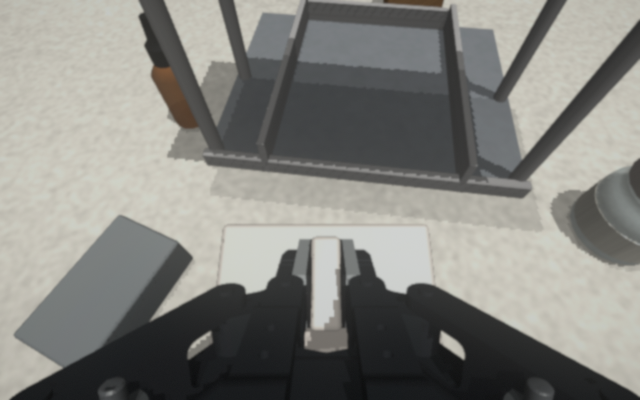

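The grip holds the tab at (325,285). The lid front edge runs from (223,226) to (430,226), and the rails meet the sill at (264,160) and (470,180). That was my 10th picture, so from here I work with numbers only.

```bash
cat > t3.py <<'E'
from h import *
import pickle,json
np.set_printoptions(precision=3,suppress=True)
c=pickle.load(open('wr4.pkl','rb'));G=json.load(open('g.json'));tail=np.array(G["tail"])
for th in(0,5,10):
    Rn=rz(G["yaw"])@Ro.from_euler('y',-th,degrees=True).as_matrix()
    print(th,[proj(c,tail+Rn@[.15,y,.045]) for y in(.055,-.055)],proj(c,tail+Rn@[.133,0,.082]))
# fit the bay pose: rail inner/front corners, back stop, sill ends
obs={(0,.078,.036):(263,160),(0,-.078,.036):(469,181)}
print("sill line top px",[proj(c,BO+RB@[0,y,.015]) for y in(.07,-.07)],"rails front top",[proj(c,BO+RB@[0,y,.036]) for y in(.075,-.075)],"rail back/stop top",[proj(c,BO+RB@[.207,y,z]) for y in(.075,-.075) for z in(.036,)])
E
python3 t3.py; python3 - <<'E'
import cv2
g=cv2.imread('pics/wr4.png',0)
for r in (60,100,140): print(r,[int(v) for v in g[r,250:310:2]],[int(v) for v in g[r,436:486:2]])
for x in (300,360,420): print(x,[int(v) for v in g[150:205:2,x]])
E
```

```text
0 [array([234.824, 223.685]), array([415.712, 223.496])] [325.362 220.855]
5 [array([228.311, 220.606]), array([422.235, 220.407])] [325.39  224.689]
10 [array([220.677, 219.308]), array([429.886, 219.095])] [325.426 232.231]
sill line top px [array([274.84 , 159.949]), array([453.224, 178.698])] rails front top [array([264.501, 141.89 ]), array([470.227, 162.81 ])] rail back/stop top [array([307.883,  -6.826]), array([451.353,   3.38 ])]
60 [83, 82, 83, 84, 85, 84, 84, 84, 84, 85, 85, 86, 91, 93, 93, 93, 92, 89, 87, 70, 58, 58, 56, 65, 99, 114, 120, 121, 120, 122] [125, 121, 97, 82, 77, 58, 51, 52, 51, 51, 60, 96, 105, 106, 117, 123, 122, 122, 123, 124, 123, 124, 122, 122, 122]
100 [69, 69, 68, 68, 68, 69, 69, 69, 68, 70, 84, 89, 88, 74, 59, 57, 56, 56, 60, 67, 67, 68, 68, 68, 67, 67, 67, 67, 67, 67] [68, 67, 67, 67, 68, 68, 64, 54, 51, 52, 54, 52, 54, 74, 88, 88, 84, 92, 109, 110, 110, 110, 110, 110, 110]
140 [71, 71, 71, 73, 86, 91, 91, 80, 64, 61, 60, 60, 61, 67, 69, 70, 70, 70, 69, 69, 70, 69, 69, 69, 69, 69, 69, 69, 69, 69] [70, 70, 69, 69, 70, 69, 68, 70, 64, 55, 54, 54, 55, 55, 56, 66, 85, 89, 89, 80, 94, 111, 113, 113, 113]
300 [70, 70, 71, 72, 83, 90, 110, 125, 95, 84, 84, 84, 110, 162, 167, 166, 168, 168, 166, 164, 166, 170, 173, 172, 170, 171, 171, 172]
360 [67, 69, 69, 69, 71, 71, 72, 81, 89, 103, 128, 101, 85, 84, 83, 96, 157, 172, 172, 173, 173, 172, 174, 174, 171, 169, 171, 172]
420 [69, 69, 70, 69, 70, 69, 70, 71, 71, 73, 81, 92, 110, 137, 109, 86, 84, 84, 94, 152, 173, 172, 171, 173, 175, 177, 178, 181]
```

```bash
python3 - <<'E'
import cv2
g=cv2.imread('pics/wr4.png',0)
for x in (240,260,400,415): print(x,[int(v) for v in g[210:236,x]])
for r in (235,245,255): print(r,[int(v) for v in g[r,212:232]],[int(v) for v in g[r,422:442]])
for x in (322,328): print(x,[int(v) for v in g[222:252,x]])
E
```

```text
240 [200, 200, 201, 199, 198, 196, 192, 191, 192, 193, 196, 198, 196, 187, 174, 178, 192, 202, 206, 208, 208, 208, 208, 208, 208, 208]
260 [194, 196, 198, 200, 202, 203, 204, 205, 206, 206, 206, 204, 199, 188, 176, 181, 193, 203, 207, 208, 208, 208, 208, 208, 208, 208]
400 [182, 183, 184, 184, 184, 187, 191, 193, 192, 191, 191, 191, 191, 187, 181, 187, 198, 205, 208, 209, 208, 208, 208, 208, 208, 209]
415 [166, 165, 165, 166, 168, 170, 173, 177, 184, 191, 195, 194, 193, 187, 183, 187, 199, 206, 208, 208, 208, 208, 208, 209, 209, 209]
235 [201, 202, 203, 204, 204, 204, 203, 203, 199, 191, 181, 182, 191, 202, 206, 207, 208, 208, 208, 208] [208, 209, 208, 207, 205, 197, 185, 178, 186, 194, 196, 196, 195, 196, 196, 197, 198, 199, 200, 200]
245 [191, 193, 195, 197, 197, 199, 197, 194, 183, 177, 182, 192, 203, 207, 207, 208, 208, 208, 208, 207] [208, 208, 208, 209, 208, 205, 197, 187, 180, 185, 190, 191, 192, 192, 194, 196, 197, 199, 201, 202]
255 [196, 196, 198, 199, 199, 198, 191, 177, 173, 180, 193, 202, 206, 206, 207, 207, 208, 208, 208, 207] [208, 208, 208, 208, 208, 208, 205, 199, 190, 187, 191, 195, 196, 196, 195, 194, 192, 190, 190, 190]
322 [195, 185, 177, 183, 195, 204, 207, 208, 208, 208, 208, 207, 205, 196, 182, 180, 189, 200, 207, 207, 208, 208, 207, 208, 208, 208, 208, 208, 207, 208]
328 [202, 192, 179, 183, 196, 204, 208, 208, 208, 208, 208, 207, 205, 196, 181, 179, 189, 202, 207, 208, 208, 208, 208, 208, 208, 208, 208, 208, 208, 208]
```

```bash
sed -i 's/BO=np.array(\[.580,.100,0\])/BO=np.array([.580,.100,0])-.0018*np.array([.22,.975,0])/' h.py
cat > t4.py <<'E'
from h import *
import json,sys
np.set_printoptions(precision=3,suppress=True)
G=json.load(open('g.json'));Rg=np.array(G["Rg"]);pg=np.array(G["pg"])+[.003,0,0]
tail0=np.array(G["tail"])-.003*rz(G["yaw"])[:,0]
tb=RB.T@(tail0-BO); print("tail now",tb)
def tool(tail_b,yaw,th):
    R,t=car_pose(tail_b,yaw,th); return t+R@pg, R@Rg
p,r=tool(tb,G["yaw"],10); s=manip.read_state();print("err",p-s["tcp_pos"])
for a in [((tb[0],tb[1]/2,0),81,10.5),((tb[0],0,0),BY,10.5),((-.143,0,0),BY,10.5),((-.143,0,0),BY,7),((-.143,0,0),BY,5.4)]:
    P,R=tool(*a); print(a,P,rows(P,R,p,r)); p,r=P,R
E
python3 t4.py
```

```text
tail now [-0.216  0.001  0.   ]
err [ 0.    -0.001  0.001]
((np.float64(-0.21571232844326893), np.float64(0.0004512078270609606), 0), 81, 10.5) [0.55  0.004 0.078] (array([ 0.   ,  0.041, -0.007, -0.061,  0.011,  0.058]), 'rows>=0.5')
((np.float64(-0.21571232844326893), 0, 0), 77.3, 10.5) [0.558 0.003 0.078] (array([-0.001,  0.04 , -0.001, -0.06 , -0.   ,  0.057]), 'rows>=0.5')
((-0.143, 0, 0), 77.3, 10.5) [0.574 0.074 0.078] (array([ 0.25 , -0.   ,  0.264,  0.   ,  0.   ,  0.   ]), 'rows>=1.7')
((-0.143, 0, 0), 77.3, 7) [0.575 0.078 0.071] (array([-0.011, -0.   ,  0.042, -0.   , -0.078, -0.   ]), 'rows>=0.5')
((-0.143, 0, 0), 77.3, 5.4) [0.576 0.08  0.068] (array([-0.005, -0.   ,  0.019,  0.   , -0.036, -0.   ]), 'rows>=0.2')
```

```bash
python3 -m pendant '[{"tx":0,"ty":0.02,"tz":-0.005,"wx":-0.03,"wy":0.01,"wz":0.029,"claw":1},{"tx":0,"ty":0.041,"tz":-0.007,"wx":-0.06,"wy":0.01,"wz":0.058,"claw":1},{"tx":0,"ty":0.061,"tz":-0.007,"wx":-0.091,"wy":0.01,"wz":0.087,"claw":1},{"tx":0,"ty":0.081,"tz":-0.008,"wx":-0.121,"wy":0.01,"wz":0.115,"claw":1},{"tx":0,"ty":0.081,"tz":-0.008,"wx":-0.121,"wy":0.01,"wz":0.115,"claw":1},{"tx":0,"ty":0.081,"tz":-0.008,"wx":-0.121,"wy":0.01,"wz":0.115,"claw":1}]' &&
python3 -m pendant '[{"tx":0.035,"ty":0,"tz":0.037,"wx":0,"wy":0,"wz":0,"claw":1},{"tx":0.07,"ty":0,"tz":0.074,"wx":0,"wy":0,"wz":0,"claw":1},{"tx":0.105,"ty":0,"tz":0.111,"wx":0,"wy":0,"wz":0,"claw":1},{"tx":0.14,"ty":0,"tz":0.148,"wx":0,"wy":0,"wz":0,"claw":1},{"tx":0.14,"ty":0,"tz":0.148,"wx":0,"wy":0,"wz":0,"claw":1},{"tx":0.14,"ty":0,"tz":0.148,"wx":0,"wy":0,"wz":0,"claw":1}]' && cat > t5.py <<'E'
from t4 import *
import pickle
c=manip.capture("wrist");g=cv2.cvtColor(c["img"],cv2.COLOR_RGB2GRAY);pickle.dump(c,open('w.pkl','wb'))
s=manip.read_state();r=np.array(s["ee_rot"]);print(s["t"],s["ft_force"],s["gripper_width"])
Rc=r@Rg.T;tl=s["tcp_pos"]-Rc@pg
print("implied tail bay",RB.T@(tl-BO),"yaw-BY %.2f pitch %.2f"%(np.degrees(np.arctan2(Rc[1,0],Rc[0,0]))-BY,np.degrees(np.arcsin(Rc[2,0]))),"lead",RB.T@(tl+Rc@[.15,0,0]-BO))
print("pred lid front",[proj(c,tl+Rc@[.15,y,.045]) for y in(.055,-.055)],"tab front",proj(c,tl+Rc@[.133,0,.082]))
for y in(.055,.03,-.03,-.055):print("pred sill top front edge",y,proj(c,BO+RB@[0,y,.015]))
for z in(.036,):
  for x in (0,.1):print("pred rail",x,[proj(c,BO+RB@[x,y,z]) for y in(.075,-.075)])
E
python3 t5.py; python3 - <<'E'
import pickle,cv2
c=pickle.load(open('w.pkl','rb'));g=cv2.cvtColor(c["img"],cv2.COLOR_RGB2GRAY)
for x in (245,270,390,410): print(x,[int(v) for v in g[160:240:2,x]])
for r in (60,100,140): print(r,[int(v) for v in g[r,200:290:2]],[int(v) for v in g[r,380:470:2]])
E
```

```text
t: 8.08
tcp_pos: [0.5574, 0.0038, 0.0772]
ee_rot: [[0.153, 0.975, 0.16], [0.671, -0.222, 0.708], [0.726, -0.001, -0.688]]
ft_force: [-0.3, 0.5, 2.0]
gripper_width: 0.0109
gripper_force: 59.2
t: 8.58
tcp_pos: [0.5663, 0.0446, 0.077]
ee_rot: [[0.151, 0.976, 0.159], [0.671, -0.219, 0.709], [0.726, -0.001, -0.688]]
ft_force: [1.1, 1.6, -0.2]
gripper_width: 0.0115
gripper_force: 58.8
tail now [-0.216  0.001  0.   ]
err [-0.024 -0.039  0.   ]
((np.float64(-0.21571232844326893), np.float64(0.0004512078270609606), 0), 81, 10.5) [0.55  0.004 0.078] (array([ 0.   ,  0.041, -0.007, -0.061,  0.011,  0.058]), 'rows>=0.5')
((np.float64(-0.21571232844326893), 0, 0), 77.3, 10.5) [0.558 0.003 0.078] (array([-0.001,  0.04 , -0.001, -0.06 , -0.   ,  0.057]), 'rows>=0.5')
((-0.143, 0, 0), 77.3, 10.5) [0.574 0.074 0.078] (array([ 0.25 , -0.   ,  0.264,  0.   ,  0.   ,  0.   ]), 'rows>=1.7')
((-0.143, 0, 0), 77.3, 7) [0.575 0.078 0.071] (array([-0.011, -0.   ,  0.042, -0.   , -0.078, -0.   ]), 'rows>=0.5')
((-0.143, 0, 0), 77.3, 5.4) [0.576 0.08  0.068] (array([-0.005, -0.   ,  0.019,  0.   , -0.036, -0. 
[... 1808 characters left out ...]
 97, 96, 85, 64, 64, 63, 62, 63, 73, 86, 90, 91, 92, 91, 91, 91, 91, 91, 91, 91, 90, 90, 90, 90, 89, 90, 90, 90, 91, 91] [90, 91, 90, 90, 90, 90, 90, 90, 90, 90, 90, 91, 88, 70, 60, 59, 60, 59, 66, 91, 96, 94, 91, 94, 122, 133, 134, 133, 134, 136, 135, 135, 134, 135, 135, 135, 135, 135, 135, 135, 121, 78, 67, 71, 75]
140 [76, 74, 74, 74, 75, 75, 75, 75, 74, 78, 93, 97, 95, 83, 63, 62, 60, 59, 60, 63, 71, 74, 74, 74, 74, 74, 74, 74, 74, 74, 73, 73, 73, 73, 73, 74, 74, 74, 73, 74, 73, 73, 74, 74, 73] [76, 76, 75, 76, 76, 75, 75, 75, 75, 74, 75, 75, 75, 75, 75, 75, 72, 62, 59, 60, 61, 61, 65, 87, 97, 97, 90, 78, 87, 116, 122, 123, 123, 122, 121, 122, 122, 122, 123, 123, 124, 123, 123, 122, 122]
```

```bash
python3 -m pendant '[{"tx":0.03,"ty":0,"tz":0.032,"wx":0,"wy":0,"wz":0,"claw":1},{"tx":0.065,"ty":0,"tz":0.069,"wx":0,"wy":0,"wz":0,"claw":1},{"tx":0.103,"ty":0,"tz":0.109,"wx":0,"wy":0,"wz":0,"claw":1},{"tx":0.103,"ty":0,"tz":0.109,"wx":0,"wy":0,"wz":0,"claw":1},{"tx":0.103,"ty":0,"tz":0.109,"wx":0,"wy":0,"wz":0,"claw":1}]' && python3 t5.py | tail -n +9 && python3 -m pendant '[{"tx":-0.006,"ty":0,"tz":0.021,"wx":0,"wy":-0.04,"wz":0,"claw":1},{"tx":-0.011,"ty":0,"tz":0.042,"wx":0,"wy":-0.078,"wz":0,"claw":1},{"tx":-0.014,"ty":0,"tz":0.053,"wx":0,"wy":-0.098,"wz":0,"claw":1},{"tx":-0.014,"ty":0,"tz":0.053,"wx":0,"wy":-0.098,"wz":0,"claw":1},{"tx":-0.014,"ty":0,"tz":0.053,"wx":0,"wy":-0.098,"wz":0,"claw":1}]' && python3 t5.py | tail -n +9
```

```text
t: 9.05
tcp_pos: [0.5728, 0.0734, 0.077]
ee_rot: [[0.152, 0.976, 0.159], [0.671, -0.22, 0.708], [0.726, -0.001, -0.688]]
ft_force: [-0.5, 1.6, -0.2]
gripper_width: 0.011
gripper_force: 58.8
implied tail bay [-0.144  0.001 -0.001] yaw-BY 0.03 pitch 10.47 lead [0.004 0.001 0.026]
pred lid front [array([220.01 , 224.416]), array([429.687, 224.321])] tab front [324.959 239.051]
pred sill top front edge 0.055 [245.369 255.385]
pred sill top front edge 0.03 [282.376 255.362]
pred sill top front edge -0.03 [371.169 255.309]
pred sill top front edge -0.055 [408.158 255.288]
pred rail 0 [array([206.045, 242.819]), array([447.668, 242.68 ])]
pred rail 0.1 [array([230.16 , 124.136]), array([422.888, 124.068])]
t: 9.52
tcp_pos: [0.5747, 0.0776, 0.0689]
ee_rot: [[0.164, 0.975, 0.149], [0.724, -0.221, 0.654], [0.67, 0.001, -0.742]]
ft_force: [-2.7, -5.9, 8.1]
gripper_width: 0.0113
gripper_force: 60.5
implied tail bay [-0.145  0.    -0.   ] yaw-BY -0.04 pitch 6.06 lead [0.004 0.    0.016]
pred lid front [array([219.965, 224.111]), array([429.542, 223.953])] tab front [324.858 238.653]
pred sill top front edge 0.055 [240.544 250.329]
pred sill top front edge 0.03 [279.095 250.262]
pred sill top front edge -0.03 [371.508 250.104]
pred sill top front edge -0.055 [409.972 250.039]
pred rail 0 [array([198.513, 239.322]), array([451.922, 238.912])]
pred rail 0.1 [array([222.066, 109.199]), array([427.918, 109.095])]
```

```bash
python3 -m pendant '[{"tx":0.006,"ty":0,"tz":-0.025,"wx":0,"wy":0.04,"wz":0,"claw":1},{"tx":0.017,"ty":0,"tz":-0.015,"wx":0,"wy":0.04,"wz":0,"claw":1},{"tx":0.017,"ty":0,"tz":-0.015,"wx":0,"wy":0.04,"wz":0,"claw":1},{"tx":0.012,"ty":0,"tz":0.008,"wx":0,"wy":0,"wz":0,"claw":1},{"tx":0.012,"ty":0,"tz":0.008,"wx":0,"wy":0,"wz":0,"claw":1},{"tx":0.012,"ty":0,"tz":0.008,"wx":0,"wy":0,"wz":0,"claw":1}]' && python3 t5.py | tail -n +9|head -4
```

```text
t: 10.07
tcp_pos: [0.5755, 0.0817, 0.0693]
ee_rot: [[0.163, 0.975, 0.148], [0.724, -0.22, 0.654], [0.671, 0.001, -0.742]]
ft_force: [-2.0, -5.2, 7.3]
gripper_width: 0.0112
gripper_force: 60.8
implied tail bay [-0.141  0.     0.   ] yaw-BY 0.02 pitch 6.08 lead [0.009 0.    0.016]
pred lid front [array([219.957, 224.119]), array([429.528, 223.949])] tab front [324.848 238.657]
pred sill top front edge 0.055 [240.056 256.811]
pred sill top front edge 0.03 [278.877 256.779]
```

```bash
python3 -m pendant '[{"tx":0,"ty":0,"tz":0,"wx":0,"wy":0,"wz":0,"claw":0.6},{"tx":0,"ty":0,"tz":0,"wx":0,"wy":0,"wz":0,"claw":0.2},{"tx":0,"ty":0,"tz":0,"wx":0,"wy":0,"wz":0,"claw":-0.3},{"tx":0,"ty":0,"tz":0,"wx":0,"wy":0,"wz":0,"claw":-0.3},{"tx":0,"ty":0,"tz":-0.15,"wx":0,"wy":0,"wz":0,"claw":-0.3},{"tx":0,"ty":0,"tz":-0.35,"wx":0,"wy":0,"wz":0,"claw":-0.3},{"tx":0,"ty":0,"tz":-0.5,"wx":0,"wy":0,"wz":0,"claw":-0.3},{"tx":0,"ty":0,"tz":-0.5,"wx":0,"wy":0,"wz":0,"claw":-0.3}]' && cat > t6.py <<'E'
from h import *
np.set_printoptions(precision=4,suppress=True)
s=manip.read_state();print(s["t"],s["tcp_pos"],s["ft_force"],s["gripper_width"])
z=dict(tab_mid=.075,carrier_lead=.015,carrier_tail=0,bay=0)
for n in("wrist","top","scene"):
  c=manip.capture(n);save(c,n+"_b")
  import pickle;pickle.dump(c,open(n+'.pkl','wb'))
  for q in z:
    for r in manip.pinpoint(q,c)[:4]:
        b=RB.T@(at_z(c,r["xy"],z[q])-BO)
        if abs(b[1])<.06 and abs(b[0])<.25: print(n,q,r["p"],np.array(r["xy"]),"bay",b)
E
python3 t6.py
```

```text
t: 10.78
tcp_pos: [0.5625, 0.0106, 0.1451]
ee_rot: [[0.165, 0.974, 0.156], [0.727, -0.226, 0.649], [0.667, 0.006, -0.745]]
ft_force: [0.5, -0.3, -0.6]
gripper_width: 0.0554
gripper_force: 0.0
10.7833 [0.5625 0.0106 0.1451] [ 0.483  -0.3014 -0.5545] 0.055413041339585876
wrist tab_mid 0.95 [320.4 208.5] bay [-0.031   0.0001  0.075 ]
wrist carrier_tail 0.17 [318.9 123.8] bay [0.1104 0.0022 0.    ]
top tab_mid 0.69 [289.2 186.4] bay [-0.0139 -0.017   0.075 ]
top carrier_lead 0.68 [285.6 190. ] bay [ 0.0022 -0.0124  0.015 ]
top carrier_tail 0.85 [324.3 202.7] bay [-0.145  -0.0039  0.    ]
top bay 0.61 [285.  197.7] bay [-0.0012  0.0132  0.    ]
scene tab_mid 0.92 [347.9 207.4] bay [-0.0263  0.0092  0.075 ]
scene carrier_lead 0.72 [357.6 223.5] bay [-0.0003 -0.0163  0.015 ]
scene carrier_tail 0.8 [319.4 239.3] bay [-0.1439 -0.0198 -0.    ]
scene bay 0.87 [357.4 226.9] bay [-0.0005 -0.0165 -0.    ]
```

```bash
cat > t7.py <<'E'
from h import *
np.set_printoptions(precision=3,suppress=True)
R=pose(BY,42);s=manip.read_state();p,r=np.array(s["tcp_pos"]),np.array(s["ee_rot"])
print("now bay",RB.T@(p-BO))
for b in [(-.20,0,.13),(-.195,0,.018),(-.165,0,.018)]:
    P=BO+RB@np.array(b);print(b,P,rows(P,R,p,r));p,r=P,R
E
python3 t7.py
```

```text
now bay [-0.084  0.001  0.142]
(-0.2, 0, 0.13) [ 0.536 -0.097  0.13 ] (array([-0.471,  0.004, -0.343,  0.   , -0.002, -0.001]), 'rows>=2.8')
(-0.195, 0, 0.018) [ 0.537 -0.092  0.018] (array([-0.356, -0.   ,  0.433,  0.   ,  0.   ,  0.   ]), 'rows>=2.7')
(-0.165, 0, 0.018) [ 0.543 -0.063  0.018] (array([0.111, 0.   , 0.1  , 0.   , 0.   , 0.   ]), 'rows>=0.7')
```

```bash
python3 -m pendant '[{"tx":-0.16,"ty":0,"tz":-0.12,"wx":0,"wy":0,"wz":0,"claw":-0.3},{"tx":-0.32,"ty":0,"tz":-0.24,"wx":0,"wy":0,"wz":0,"claw":-0.3},{"tx":-0.47,"ty":0.004,"tz":-0.34,"wx":0,"wy":0,"wz":0,"claw":-0.3},{"tx":-0.47,"ty":0.004,"tz":-0.34,"wx":0,"wy":0,"wz":0,"claw":-0.3},{"tx":-0.47,"ty":0.004,"tz":-0.34,"wx":0,"wy":0,"wz":0,"claw":-0.3}]' && python3 -m pendant '[{"tx":-0.12,"ty":0,"tz":0.14,"wx":0,"wy":0,"wz":0,"claw":-0.3},{"tx":-0.24,"ty":0,"tz":0.29,"wx":0,"wy":0,"wz":0,"claw":-0.3},{"tx":-0.355,"ty":0,"tz":0.43,"wx":0,"wy":0,"wz":0,"claw":-0.3},{"tx":-0.355,"ty":0,"tz":0.43,"wx":0,"wy":0,"wz":0,"claw":-0.3},{"tx":-0.355,"ty":0,"tz":0.43,"wx":0,"wy":0,"wz":0,"claw":-0.3}]' && cat > t8.py <<'E'
from h import *
np.set_printoptions(precision=3,suppress=True)
import sys
R=pose(BY,42);s=manip.read_state();p,r=np.array(s["tcp_pos"]),np.array(s["ee_rot"])
print("t",s["t"],"bay",RB.T@(p-BO),"F bay",RB.T@s["ft_force"],"align",rows(p,R)[0][3:])
if len(sys.argv)>1:
    c=manip.capture("wrist")
    z=dict(tab_mid=float(sys.argv[1]))
    for q in z:
      for x in manip.pinpoint(q,c)[:2]: print(q,x["p"],np.array(x["xy"]),RB.T@(at_z(c,x["xy"],z[q])-BO))
for d in [(.1,0,0),(0,0,.02)]:print(d,rows(p+RB@np.array(d),R)[0][:3])
E
python3 t8.py .075
```

```text
t: 11.95
tcp_pos: [0.5355, -0.0995, 0.1291]
ee_rot: [[0.168, 0.974, 0.15], [0.724, -0.225, 0.652], [0.669, -0.0, -0.743]]
ft_force: [0.4, 0.8, -0.0]
gripper_width: 0.0555
gripper_force: 0.0
t: 12.37
tcp_pos: [0.5357, -0.0891, 0.0179]
ee_rot: [[0.165, 0.976, 0.144], [0.721, -0.219, 0.658], [0.673, -0.004, -0.739]]
ft_force: [-0.1, -0.3, 1.0]
gripper_width: 0.0556
gripper_force: 0.0
t 12.3667 bay [-0.192  0.002  0.018] F bay [-0.262 -0.     1.043] align [-0.005 -0.007 -0.003]
(0.1, 0, 0) [ 0.366 -0.013  0.35 ]
(0, 0, 0.02) [ 0.062 -0.013 -0.06 ]
```

```bash
python3 -m pendant '[{"tx":0.04,"ty":0.01,"tz":0.036,"wx":0,"wy":0,"wz":0,"claw":-0.3},{"tx":0.08,"ty":0.01,"tz":0.072,"wx":0,"wy":0,"wz":0,"claw":-0.3},{"tx":0.12,"ty":0.01,"tz":0.108,"wx":0,"wy":0,"wz":0,"claw":-0.3},{"tx":0.14,"ty":0.01,"tz":0.126,"wx":0,"wy":0,"wz":0,"claw":-0.3},{"tx":0.16,"ty":0.01,"tz":0.144,"wx":0,"wy":0,"wz":0,"claw":-0.3},{"tx":0.18,"ty":0.01,"tz":0.163,"wx":0,"wy":0,"wz":0,"claw":-0.3},{"tx":0.2,"ty":0.01,"tz":0.181,"wx":0,"wy":0,"wz":0,"claw":-0.3},{"tx":0.222,"ty":0.01,"tz":0.201,"wx":0,"wy":0,"wz":0,"claw":-0.3}]' && python3 t8.py .077
```

```text
t: 13.13
tcp_pos: [0.5523, -0.0357, 0.0179]
ee_rot: [[0.165, 0.975, 0.15], [0.726, -0.223, 0.651], [0.668, 0.001, -0.744]]
ft_force: [-0.6, -5.8, 2.3]
gripper_width: 0.0557
gripper_force: 2.5
t 13.1333 bay [-0.137 -0.003  0.018] F bay [-5.791 -0.672  2.266] align [ 0.004  0.002 -0.002]
(0.1, 0, 0) [0.364 0.002 0.329]
(0, 0, 0.02) [ 0.059  0.003 -0.08 ]
```

```bash
python3 -m pendant '[{"tx":0.023,"ty":-0.005,"tz":0.021,"wx":0,"wy":0,"wz":0,"claw":-0.3},{"tx":0.046,"ty":-0.005,"tz":0.042,"wx":0,"wy":0,"wz":0,"claw":-0.3},{"tx":0.069,"ty":-0.005,"tz":0.063,"wx":0,"wy":0,"wz":0,"claw":-0.3},{"tx":0.092,"ty":-0.005,"tz":0.084,"wx":0,"wy":0,"wz":0,"claw":-0.3},{"tx":0.116,"ty":-0.005,"tz":0.105,"wx":0,"wy":0,"wz":0,"claw":-0.3},{"tx":0.139,"ty":-0.005,"tz":0.126,"wx":0,"wy":0,"wz":0,"claw":-0.3},{"tx":0.162,"ty":-0.005,"tz":0.147,"wx":0,"wy":0,"wz":0,"claw":-0.3},{"tx":0.185,"ty":-0.005,"tz":0.167,"wx":0,"wy":0,"wz":0,"claw":-0.3}]' && python3 t8.py .08 && python3 - <<'E'
from h import *
np.set_printoptions(precision=4,suppress=True)
for n in("wrist","scene","top"):
  c=manip.capture(n)
  for q,z in dict(tab_mid=.08,carrier_tail=0.,carrier=.015).items():
    for r in manip.pinpoint(q,c)[:4]:
        b=RB.T@(at_z(c,r["xy"],z)-BO)
        if abs(b[1])<.08 and abs(b[0])<.25: print(n,q,r["p"],np.array(r["xy"]),"bay",b)
E
```

```text
t: 13.9
tcp_pos: [0.562, 0.0157, 0.0182]
ee_rot: [[0.164, 0.975, 0.148], [0.724, -0.22, 0.654], [0.67, -0.0, -0.742]]
ft_force: [-0.5, -5.4, 1.2]
gripper_width: 0.0555
gripper_force: 2.3
t 13.9 bay [-0.084 -0.001  0.018] F bay [-5.381 -0.674  1.231] align [ 0.    -0.002 -0.001]
(0.1, 0, 0) [0.362 0.002 0.334]
(0, 0, 0.02) [ 0.059  0.001 -0.076]
wrist carrier_tail 0.88 [321.  252.7] bay [-0.0743  0.0014  0.    ]
wrist carrier 0.94 [321.  123.1] bay [0.0015 0.0017 0.015 ]
scene tab_mid 0.75 [365.3 202. ] bay [0.0375 0.0055 0.08  ]
scene carrier_tail 0.61 [339.3 233.6] bay [-0.0719 -0.0217  0.    ]
scene carrier 0.77 [355.3 218.7] bay [0.0044 0.0097 0.015 ]
top tab_mid 0.92 [277.1 185.5] bay [ 0.0272 -0.0089  0.08  ]
top carrier_tail 0.84 [304.  200.9] bay [-0.0716  0.0077  0.    ]
top carrier 0.68 [282.3 192.7] bay [0.0112 0.0002 0.015 ]
```

```bash
python3 -m pendant '[{"tx":0.025,"ty":0,"tz":-0.003,"wx":0,"wy":0,"wz":0,"claw":-0.3},{"tx":0.05,"ty":0,"tz":-0.006,"wx":0,"wy":0,"wz":0,"claw":-0.3},{"tx":0.075,"ty":0,"tz":-0.007,"wx":0,"wy":0,"wz":0,"claw":-0.3},{"tx":0.1,"ty":0,"tz":-0.006,"wx":0,"wy":0,"wz":0,"claw":-0.3},{"tx":0.125,"ty":0,"tz":0,"wx":0,"wy":0,"wz":0,"claw":-0.3},{"tx":0.15,"ty":0,"tz":0.01,"wx":0,"wy":0,"wz":0,"claw":-0.3},{"tx":0.178,"ty":0,"tz":0.026,"wx":0,"wy":0,"wz":0,"claw":-0.3},{"tx":0.178,"ty":0,"tz":0.026,"wx":0,"wy":0,"wz":0,"claw":-0.3}]' && python3 t8.py && cat > t9.py <<'E'
from h import *
import sys
np.set_printoptions(precision=4,suppress=True)
zt=float(sys.argv[1])
for n in("wrist","scene","top"):
  c=manip.capture(n)
  for q,z in dict(tab_mid=zt+.06,carrier_tail=zt,carrier=.012).items():
    for r in manip.pinpoint(q,c)[:4]:
        b=RB.T@(at_z(c,r["xy"],z)-BO)
        if abs(b[1])<.08 and abs(b[0])<.25: print(n,q,r["p"],np.array(r["xy"]),"bay",b)
E
python3 t9.py .02
```

```text
t: 15.27
tcp_pos: [0.569, 0.0465, 0.0394]
ee_rot: [[0.162, 0.976, 0.147], [0.723, -0.219, 0.655], [0.672, 0.001, -0.741]]
ft_force: [0.0, -1.0, 0.9]
gripper_width: 0.0555
gripper_force: 0.1
t 15.2667 bay [-0.053 -0.001  0.039] F bay [-0.921 -0.241  0.864] align [-0.    -0.004  0.002]
(0.1, 0, 0) [0.37  0.001 0.336]
(0, 0, 0.02) [ 0.067  0.    -0.074]
wrist tab_mid 0.83 [323.7  18.5] bay [ 0.0636 -0.0002  0.08  ]
wrist carrier_tail 0.79 [322.4 265.3] bay [-0.051   0.0004  0.02  ]
wrist carrier 0.78 [322.7 151.7] bay [0.0273 0.0006 0.012 ]
scene tab_mid 0.63 [375.2 201.6] bay [ 0.069  -0.0066  0.08  ]
scene carrier_tail 0.87 [342.3 224.7] bay [-0.0531 -0.0054  0.02  ]
scene carrier 0.88 [360.5 220.4] bay [ 0.0183 -0.0028  0.012 ]
top carrier_tail 0.68 [297.8 196.1] bay [-0.0469 -0.0005  0.02  ]
top carrier 0.95 [277.8 191.8] bay [0.0284 0.0004 0.012 ]
```

```bash
python3 -m pendant '[{"tx":0.023,"ty":0,"tz":0.021,"wx":0,"wy":0,"wz":0,"claw":-0.3},{"tx":0.046,"ty":0,"tz":0.042,"wx":0,"wy":0,"wz":0,"claw":-0.3},{"tx":0.069,"ty":0,"tz":0.063,"wx":0,"wy":0,"wz":0,"claw":-0.3},{"tx":0.092,"ty":0,"tz":0.084,"wx":0,"wy":0,"wz":0,"claw":-0.3},{"tx":0.116,"ty":0,"tz":0.105,"wx":0,"wy":0,"wz":0,"claw":-0.3},{"tx":0.139,"ty":0,"tz":0.126,"wx":0,"wy":0,"wz":0,"claw":-0.3},{"tx":0.162,"ty":0,"tz":0.147,"wx":0,"wy":0,"wz":0,"claw":-0.3},{"tx":0.185,"ty":0,"tz":0.167,"wx":0,"wy":0,"wz":0,"claw":-0.3}]' && python3 t8.py && python3 t9.py .015
```

```text
t: 16.53
tcp_pos: [0.5796, 0.0938, 0.0384]
ee_rot: [[0.163, 0.975, 0.147], [0.724, -0.22, 0.654], [0.67, -0.0, -0.742]]
ft_force: [1.1, -1.9, -1.7]
gripper_width: 0.0554
gripper_force: 1.0
t 16.5333 bay [-0.004 -0.001  0.038] F bay [-1.596 -1.441 -1.694] align [ 0.    -0.002 -0.   ]
(0.1, 0, 0) [ 0.371 -0.     0.335]
(0, 0, 0.02) [ 0.067 -0.    -0.074]
wrist tab_mid 0.59 [321.2  19.8] bay [0.1164 0.001  0.075 ]
wrist carrier_tail 0.93 [318.4 266. ] bay [-0.0019  0.0026  0.015 ]
wrist carrier 0.69 [319.7 151.9] bay [0.0747 0.0025 0.012 ]
scene tab_mid 0.8 [387.6 197.3] bay [0.124  0.0026 0.075 ]
scene carrier_tail 0.65 [353.9 221.3] bay [-0.0064 -0.0007  0.015 ]
scene carrier 0.71 [375.7 211.5] bay [0.0908 0.0182 0.012 ]
top tab_mid 0.68 [285.3 196.5] bay [-0.0099  0.0209  0.075 ]
top carrier_tail 0.69 [247.9 183.2] bay [ 0.1424 -0.0033  0.015 ]
```

```bash
python3 -m pendant '[{"tx":0.02,"ty":0,"tz":0.018,"wx":0,"wy":0,"wz":0,"claw":-0.3},{"tx":0.04,"ty":0,"tz":0.036,"wx":0,"wy":0,"wz":0,"claw":-0.3},{"tx":0.06,"ty":0,"tz":0.054,"wx":0,"wy":0,"wz":0,"claw":-0.3},{"tx":0.08,"ty":0,"tz":0.072,"wx":0,"wy":0,"wz":0,"claw":-0.3},{"tx":0.1,"ty":0,"tz":0.09,"wx":0,"wy":0,"wz":0,"claw":-0.3},{"tx":0.122,"ty":0,"tz":0.11,"wx":0,"wy":0,"wz":0,"claw":-0.3},{"tx":0.122,"ty":0,"tz":0.11,"wx":0,"wy":0,"wz":0,"claw":-0.3}]' && python3 t8.py && python3 t9.py .009
```

```text
t: 17.72
tcp_pos: [0.5867, 0.1273, 0.039]
ee_rot: [[0.162, 0.976, 0.147], [0.723, -0.218, 0.656], [0.672, -0.0, -0.741]]
ft_force: [0.2, 0.3, -1.0]
gripper_width: 0.0556
gripper_force: 0.0
t 17.7167 bay [ 0.03  -0.001  0.039] F bay [ 0.299 -0.102 -1.046] align [-0.002 -0.005  0.001]
(0.1, 0, 0) [0.37  0.001 0.336]
(0, 0, 0.02) [ 0.067 -0.    -0.074]
wrist tab_mid 0.92 [319.8  24.2] bay [0.1569 0.0025 0.069 ]
wrist carrier_tail 0.92 [320.9 265.8] bay [0.0344 0.0018 0.009 ]
wrist carrier 0.86 [318.1 153.4] bay [0.1084 0.0041 0.012 ]
scene tab_mid 0.72 [396.7 194.7] bay [0.166  0.0092 0.069 ]
scene carrier_tail 0.26 [379.3 210.8] bay [0.1066 0.0195 0.009 ]
scene carrier 0.59 [383.2 213.7] bay [ 0.1086 -0.0037  0.012 ]
top tab_mid 0.53 [237.9 177.7] bay [ 0.1706 -0.0044  0.069 ]
top carrier 0.83 [252.4 185.4] bay [0.1248 0.0001 0.012 ]
```

```bash
python3 -m pendant '[{"tx":-0.05,"ty":0,"tz":-0.045,"wx":0,"wy":0,"wz":0,"claw":-0.3},{"tx":-0.15,"ty":0,"tz":-0.14,"wx":0,"wy":0,"wz":0,"claw":-0.3},{"tx":-0.29,"ty":0,"tz":-0.27,"wx":0,"wy":0,"wz":0,"claw":-0.3},{"tx":-0.4,"ty":0,"tz":-0.42,"wx":0,"wy":0,"wz":0,"claw":-0.3},{"tx":-0.42,"ty":0,"tz":-0.6,"wx":0,"wy":0,"wz":0,"claw":-0.3},{"tx":-0.42,"ty":0,"tz":-0.75,"wx":0,"wy":0,"wz":0,"claw":-0.3},{"tx":-0.42,"ty":0,"tz":-0.75,"wx":0,"wy":0,"wz":0,"claw":-0.3}]' && python3 t8.py && python3 t9.py .009 && python3 - <<'E'
from h import *
np.set_printoptions(precision=3,suppress=True)
c=manip.capture("wrist");g=cv2.cvtColor(c["img"],cv2.COLOR_RGB2GRAY)
for b in[(.033,.05,.054),(.033,-.05,.054),(.033,.05,.009),(.033,-.05,.009),(.033,0,.054)]:print(b,proj(c,BO+RB@np.array(b)))
for y in(.05,.02,-.02,-.05):
    l=[]
    for bx in np.arange(-.01,.08,.004):
        u=proj(c,BO+RB@np.array([bx,y,.054]));l.append(int(g[int(round(u[1])),int(round(u[0]))]))
    print(y,l)
for bx in(.06,.1):
    l=[]
    for y in np.arange(.09,-.091,-.004):
        u=proj(c,BO+RB@np.array([bx,y,.054]));i,j=int(round(u[1])),int(round(u[0]));l.append(int(g[i,j]) if 0<=i<400 else -1)
    print(bx,l)
t=manip.capture("top")
for q in["dropper_a","specimen_jar","petri_dish","small_slide_box","glove_carton"]:
    print(q,[at_z(t,r["xy"],0)[:2] for r in manip.pinpoint(q,t)[:2]])
E
```

```text
t: 18.9
tcp_pos: [0.5521, -0.0418, 0.0954]
ee_rot: [[0.167, 0.974, 0.156], [0.727, -0.229, 0.647], [0.666, 0.005, -0.746]]
ft_force: [1.0, 0.3, -0.5]
gripper_width: 0.0556
gripper_force: 0.0
t 18.9 bay [-0.143 -0.004  0.095] F bay [ 0.458 -0.889 -0.488] align [ 0.013  0.006 -0.004]
(0.1, 0, 0) [ 0.373 -0.004  0.333]
(0, 0, 0.02) [ 0.067  0.001 -0.075]
wrist carrier_tail 0.64 [316.3 104.2] bay [0.0316 0.0022 0.009 ]
wrist carrier 0.94 [317.8  47.2] bay [0.1059 0.0008 0.012 ]
scene tab_mid 0.67 [392.9 194.7] bay [0.1539 0.0148 0.069 ]
scene carrier_tail 0.82 [364.9 220.9] bay [ 0.0327 -0.0084  0.009 ]
scene carrier 0.64 [383.2 208.4] bay [0.1243 0.0225 0.012 ]
top tab_mid 0.77 [239.8 177.4] bay [ 0.1643 -0.0071  0.069 ]
top carrier_tail 0.67 [283.6 185.7] bay [ 0.0141 -0.0272  0.009 ]
top carrier 0.64 [254.5 185.5] bay [ 0.1172 -0.0014  0.012 ]
(0.033, 0.05, 0.054) [262.324  70.493]
(0.033, -0.05, 0.054) [385.893  70.456]
(0.033, 0.05, 0.009) [270.651 109.244]
(0.033, -0.05, 0.009) [377.94  109.202]
(0.033, 0, 0.054) [324.117  70.477]
0.05 [64, 63, 63, 62, 62, 55, 52, 50, 57, 70, 86, 1
[... 342 characters left out ...]
7, 99, 98, 95]
0.06 [75, 74, 74, 76, 79, 79, 48, 51, 74, 95, 99, 100, 99, 100, 99, 100, 99, 100, 99, 100, 100, 99, 100, 100, 100, 100, 99, 100, 100, 99, 100, 100, 100, 99, 100, 99, 75, 74, 48, 47, 79, 76, 75, 76, 75, 85]
0.1 [111, 111, 111, 112, 102, 94, 56, 59, 109, 95, 98, 98, 99, 99, 98, 98, 99, 98, 98, 99, 99, 98, 98, 98, 99, 98, 99, 99, 98, 98, 98, 98, 98, 98, 98, 96, 110, 71, 46, 46, 95, 109, 112, 112, 111, 111]
dropper_a [array([ 0.715, -0.084]), array([0.434, 0.188])]
specimen_jar [array([0.765, 0.044]), array([0.577, 0.109])]
petri_dish [array([ 0.687, -0.162]), array([0.43 , 0.197])]
small_slide_box [array([0.402, 0.019])]
glove_carton [array([0.674, 0.372]), array([0.634, 0.265])]
```

```bash
python3 -c "
from plant import manip
print(manip.hand_in())"
```

```text
the job is handed in; nothing more can be done
None
```

The slide carrier is in the spill bay, flat on the deck and square between the rails with its rear edge about 33 mm behind the sill's front face, released, and the job was handed in at about 19 s; the bystanders read within a few centimetres of their start positions, and nothing I did should have touched them.

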